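# Stopper the desiccant canister

### The arm

A 6-joint arm with a two-finger parallel gripper is mounted at the origin on the work surface; the furniture and walls round the work are solid. World frame = base frame: x ahead of the robot, y to its left, z up, the work surface at z = 0. Lengths are in m, angles in degrees, forces in N, time in s.
With the tool pointing down it reaches from about 0.3 to 0.875 m from the base axis. Payload 4.2 kg.
Tool frame: the origin (TCP) lies midway between the tips of the shut fingers; the grasp point (between the pads) lies 19 mm behind it; z points along the fingers, y is the line along which they close (so a half turn about z gives the same grasp; the last joint's range is limited). The gripper opens to 85 mm and grips with 20 to 120 N. Pads are 22 mm wide; open, the fingers measure 114 mm over their backs; the gripper's body (76 mm by 85 mm) begins 54 mm behind the grasp point. The pads swing forward as they close: fully open they stand 13 mm farther back than shut.
Start: joints at [74.083, 18.312, 89.639, -0, 72.044, -1.146], TCP at [0.147, 0.556, 0.231] pointing down, gripper open.
Joint ranges: [-177.97, 177.97], [-48.28, 115.42], [12.27, 149.76], [-77.06, 257.06], [2.81, 150.46], [-146.56, 146.56]. Speed limits (degrees/s): [147.25, 147.25, 180, 180, 180, 180].

### API

Orientations are given as [roll, pitch, yaw] about the fixed x, y, z axes, in that order (R = Rz(yaw) Ry(pitch) Rx(roll)).
In Python, from bench import env gives the robot as it stands.
- The arm moves only by the tool jog_arm, never from a script. Its argument "targets" is a list of rows, each a list of 3 entries, a list of its own where there are three numbers: the finger opening in mm, from 0 to 85.4, then the shift along the tool's x, y, z in mm, then the turn, a rotation vector about the tool's x, y, z in degrees. In form: [[grip, [x, y, z], [wx, wy, wz]], ...]. A call has exactly 8 rows; each row shifts and turns the commanded pose from where the row before left it, along the tool's axes as they then stand; what a row does not reach is not made up. A row lasts 1/8 s, in which the tool goes at most 62.5 mm and 10.7 degrees, less where a joint would pass 70% of its speed; a pose out of reach is approached as far as the arm can. A call with a gripper value outside its range is refused whole. The fingers move at their own pace and stop on an object; the grip force is fixed at half the most. Time passes only in rows, so rows that do not move let the fingers close, or fill a call up. It gives the time, the measured TCP pose, the force, the opening and the grip force at its end, in the units of the state.
- env.read_state(): the state, without advancing time (a new reading comes with each control period).
- env.read_camera(name): name is "scene" or "side" or "wrist"; returns the picture (420x560x3 uint8, red, green, blue); there is no depth.
- env.get_calibration(name): a dict with "camera_matrix" (3x3 intrinsics, pixels), "world_to_cam" (4x4, takes a point from world to camera coordinates); the wrist camera has in their place "T_tool_cam" (4x4, takes a point from camera to tool coordinates, whose origin is the TCP and whose axes are the flange's). Camera axes: x right, y down, z forward; pixel columns grow to the right and rows downward; lengths in m; the calibration is good to about 2 mm. A picture is of the moment at which its call begins: read the wrist's pose just before it. get_calibration takes no time and is no camera call.
- env.hand_in(): hands the job in; it is judged then, once.
The state is a dict: "time_s": time; "joints": joint angles; "qd": joint speeds; "joint_efforts": joint torques, N m; "position": TCP position; "ee_rot": TCP orientation; "contact_force": force on the tool from outside, world axes, zero at the start; "wrist_torque": the same for the moment, N m; "finger_gap": finger opening in m; "finger_force": force on a finger pad.
Only numpy, scipy, OpenCV 4.12 (cv2) and the standard library are available. Lean on these libraries where they do the work, as an engineer would, in place of code of your own. Each camera call takes 0.05 s, during which the arm holds its last target. There are 200 camera calls.

### The job

The canister of drying agent for the storage rooms has been left open: close it with its cork stopper, which stands upside down on its wooden head on the desk. Lift the stopper, lay it down on its side on the desk and let go, take it again the other way to finish turning it over, and set it upright in the canister's neck, feeling for the bore and not forcing it; push it fully home, so that the rubber ring is pressed in and the wooden head sits flat on the neck. Leave the other things on the desk where they are.

Things in the scene. Friction and masses are not known exactly. Their poses are not given: they have to be found in the camera images.
- stopper_head (a point): Centre of the wooden head of the loose stopper (0.09 kg): a rounded square block, 42x42 mm and 32 mm thick. z runs along the stopper from head to plug tip; x and y are square to the head's four flats. At the start it stands upside down (head on the desk, z up, this point 16 mm up), any yaw. Laid on a flat of the head it lies steadily, plug level, this point 21 mm up.
- stopper_tip (a point): Tip of the stopper's round tapered cork plug, 50 mm from the head's centre along z (same axes). The plug is 34 mm long: 25.6 mm across at the head, 22.4 mm across 1.5 mm before the tip, 20.4 mm at the blunt tip. At the start it points up; in the end it must point straight down.
- canister: Round aluminium canister that stands fast on the desk; origin at the centre of its underside, z up. Body 98 mm across, 70 mm high, then a dark plate 2 mm thick, 80 mm across, then a grey upright neck tube. The stopper is fully home when the head's centre is 130 mm above this origin. Pushing stopper against canister with more than 60 N is forcing it.
- canister_axis (a point): Point on the canister's axis at the height of the neck's rim, 114 mm above the desk. The neck is 39 mm across outside and 42 mm high, its straight bore 29 mm across, 38 mm deep. It stands upright but off-centre on the plate: 7 to 11 mm from this axis, in a direction that differs each time and is not measured: feel or look for it. It does not give.
- canister_ring (a point): Point on the canister's axis at the top of the black rubber ring as it stands at the start, 5 mm proud of the neck's rim (119 mm above the desk). The ring (38 mm outside, 31 mm inside) shares the neck's own centre. Pressed by the underside of the stopper's head with about 8 N it sinks straight into the neck until flush, and stays there.
- stopper: The same stopper: this origin is the centre of the head's free end, 16 mm from the head's centre against z.
- padlock_1: Bystander: brass-coloured padlock, 72x45x21 mm, lying flat; origin at the centre of its underside.
- tape_measure: Bystander: pocket tape measure, 34x83x67 mm, standing; origin at the centre of its underside.
- sticky_notes: Bystander: block of sticky notes, 70x75x21 mm; origin at the centre of its underside.
- rubber_stamp: Bystander: wooden hand stamp, 26x54x67 mm, upright; origin at the centre of its underside.
Not all that is in view belongs to the job. What is shaped like the canister but red is not meant.

How it is judged (in metres and radians):
On the way, in this order (a step that is already met when the one before it is completed fails the run):
1. the stopper is lifted off the desk in the fingers (height (world z) of stopper_head above 0.045 m and contact force between the fingers and stopper above 0.5 N), for 0.1 s.
2. the stopper lies on its side on the desk, let go (height (world z) of stopper_head below 0.026 m and angle between stopper_head's own z axis and vertical between 1.3 and 2 rad and contact force between the fingers and stopper below 0.05 N and linear speed of stopper below 0.02 m/s), for 0.1 s.
At the end, for the whole second after the job is handed in: The stopper rests, released, plug down in the canister's neck: head centre 127 to 132.5 mm above the canister's underside (130 is fully home, the ring flush) and within 16 mm of the canister's axis (the neck itself stands 7 to 11 mm off it), upright within 0.08 rad, at rest (z of stopper_head in the frame of canister between 0.127 and 0.1325 m and horizontal distance between stopper_head and canister below 0.016 m and angle between stopper_head's own z axis and vertical above 3.06 rad and linear speed of stopper below 0.01 m/s); the robot touches nothing.
It fails at once if the stopper is forced against the canister with more than 60 N (contact force between stopper and canister above 60 N).
It fails at once if the padlock is moved by more than 30 mm (distance of padlock_1 from where it was at the start of the episode above 0.03 m).
It fails at once if the tape measure is moved by more than 30 mm (distance of tape_measure from where it was at the start of the episode above 0.03 m).
It fails at once if the sticky notes is moved by more than 30 mm (distance of sticky_notes from where it was at the start of the episode above 0.03 m).
It fails at once if the rubber stamp is moved by more than 30 mm (distance of rubber_stamp from where it was at the start of the episode above 0.03 m).
It also fails if it takes over 72 s, if anything falls off the work surface, if the arm or the gripper's body presses on something with over 40 N, if the wrist force passes 120 N, or if a joint passes its speed limit or range.

## Working session

There is one attempt and no reset: what is moved stays moved. The work goes in short steps, Python scripts to look and compute and a tool call to move; the robot and the scene stay as the last step left them, time stands still between calls to the robot, and variables do not carry over. Pictures are saved under pics/ and viewed, at most 10 in all, crops included, and the job is handed in when it is done.

Besides the shell and the picture viewer there is one more tool, called after ">>>" as name(argument=value, ...), one argument or row to a line, values as JSON. jog_arm: Moves the arm, as the interface text tells. Its arguments: {"type":"object","properties":{"targets":{"type":"array","items":{"type":"array"}}},"required":["targets"]}

```bash
mkdir -p pics; ls
python3 - <<'E'
from bench import env
import cv2,numpy as np
s=env.read_state();print(s)
a=env.read_camera("scene");b=env.read_camera("side");c=env.read_camera("wrist")
for n,i in zip("abc",(a,b,c)):cv2.imwrite(f"pics/{n}0.png",i[:,:,::-1])
for n in("scene","side","wrist"):
  k=env.get_calibration(n);print(n,{q:np.round(v,4).tolist() for q,v in k.items()})
E
```

```text
pics
{'time_s': 0.0, 'joints': array([ 7.40848668e+01,  1.83509786e+01,  8.97082987e+01,  1.05117906e-03,
        7.20440385e+01, -1.14591453e+00]), 'qd': array([ 0.04524824, -0.0382387 ,  0.10212124,  0.02729181, -0.05956128,
       -0.01237228]), 'joint_efforts': array([-1.27232734e-04, -4.15526032e+01, -2.34158689e+01, -1.01504384e-04,
        8.47415824e-03,  9.07211586e-06]), 'position': array([0.14644125, 0.55552956, 0.23047608]), 'ee_rot': array([-1.79896725e+02, -3.06537011e-03,  1.65230454e+02]), 'contact_force': array([ 1.15579149, -0.27070267,  0.03487465]), 'wrist_torque': array([0.01227776, 0.02156548, 0.01050666]), 'finger_force': 0.0, 'finger_gap': 0.08543778728260087}
scene {'camera_matrix': [[474.2661, 0.0, 284.8208], [0.0, 474.2661, 211.3143], [0.0, 0.0, 1.0]], 'world_to_cam': [[0.4621, -0.8866, 0.0214, -0.1861], [-0.5935, -0.3271, -0.7354, 0.4541], [0.659, 0.3271, -0.6773, 0.7482], [0.0, 0.0, 0.0, 1.0]]}
side {'camera_matrix': [[443.2471, 0.0, 273.4015], [0.0, 443.2471, 205.8726], [0.0, 0.0, 1.0]], 'world_to_cam': [[0.9998, 0.0135, -0.0147, -0.5824], [-0.0033, -0.612, -0.7909, 0.1487], [-0.0197, 0.7908, -0.6118, 1.0407], [0.0, 0.0, 0.0, 1.0]]}
wrist {'camera_matrix': [[361.9171, 0.0, 280.6958], [0.0, 361.9171, 209.0505], [0.0, 0.0, 1.0]], 'T_tool_cam': [[-0.0002, -0.9569, -0.2903, 0.0737], [1.0, -0.0004, 0.0006, -0.0006], [-0.0007, -0.2903, 0.9569, -0.1428], [0.0, 0.0, 0.0, 1.0]]}
```

View pics/a0.png

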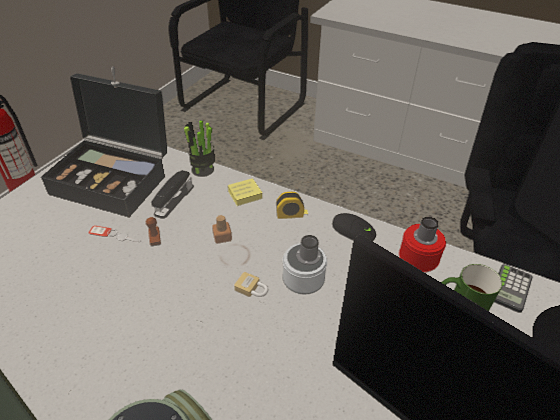

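View pics/b0.png

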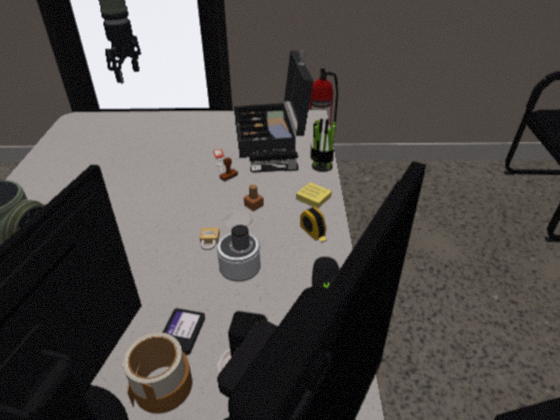

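The scene view shows the stopper at about (222,229), the canister at (305,265) with its neck top at (309,241), the padlock at (247,285), and the stamp at (153,231). In the side view the stopper is at (254,198) and the canister at (239,255). Next I'll enlarge both for pixel precision.

```bash
cat > h.py <<'E'
import numpy as np,cv2
from bench import env
from scipy.spatial.transform import Rotation as R
def P(n):
    k=env.get_calibration(n);return k["camera_matrix"]@k["world_to_cam"][:3]
def tri(u,v):
    X=cv2.triangulatePoints(P("scene"),P("side"),np.float64(u).reshape(2,1),np.float64(v).reshape(2,1));return (X[:3]/X[3]).ravel()
def proj(n,X):
    q=P(n)@np.r_[X,1];return q[:2]/q[2]
def onplane(M,uv,z):  # M 3x4
    A=np.c_[M[:,0],M[:,1],M[:,2]*z+M[:,3]];q=np.linalg.solve(A,np.r_[uv,1]);return q[:2]/q[2]
def tool():
    s=env.read_state();T=np.eye(4);T[:3,:3]=R.from_euler("xyz",s["ee_rot"],degrees=True).as_matrix();T[:3,3]=s["position"];return s,T
def wristP():
    s,T=tool();k=env.get_calibration("wrist");M=np.linalg.inv(T@k["T_tool_cam"])
    return k["camera_matrix"]@M[:3]
E
python3 - <<'E'
from h import *
a=cv2.imread("pics/a0.png");b=cv2.imread("pics/b0.png")
c=[cv2.resize(i,(400,300),interpolation=cv2.INTER_CUBIC) for i in (a[200:260,190:270],a[225:300,270:370][:,:],b[180:225,220:280],b[215:290,190:290])]
cv2.imwrite("pics/m.png",np.vstack([np.hstack(c[:2]),np.hstack(c[2:])]))
print("stopper top",tri((222,217.5),(254,187.5)),"neck rim",tri((309.5,240),(240.5,231)))
E
```

```text
stopper top [0.52891886 0.23607809 0.06515879] neck rim [0.5137222  0.00111757 0.11784147]
```

View pics/m.png

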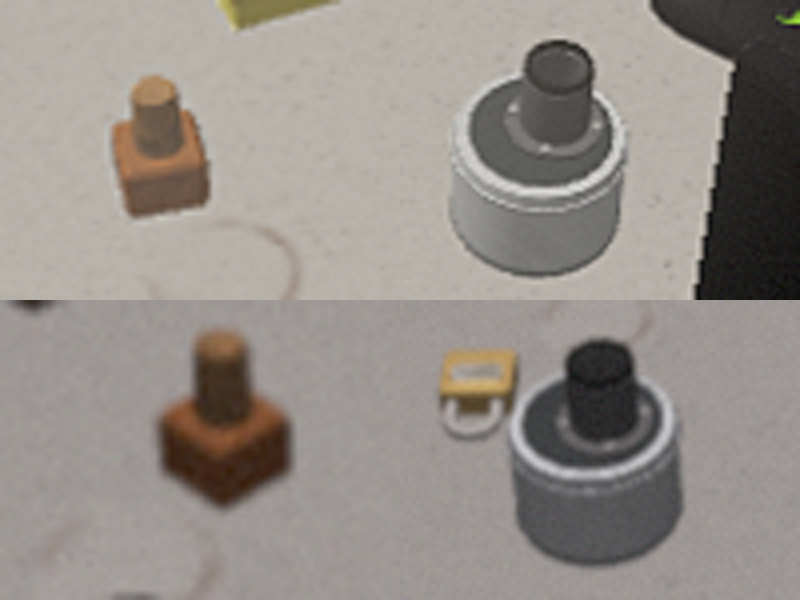

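The crops show the stopper's tip at scene (221,218) and side (253.5,187), and the ring's centre at scene (309.8,241) and side (240,230.5). A corner of the head faces the side camera, so its flats lie at about ±45°.

```bash
cat >> h.py <<'E'
def pose(p,d,tilt,flip=1):
    """TCP pose: tool z = sin(tilt)*dir(d) - cos(tilt)*up ; tool x = horizontal-ish along flip*d side, tool y horizontal"""
    d,t=np.radians([d,tilt]);h=np.r_[np.cos(d),np.sin(d),0];u=np.r_[0,0,1.]
    z=np.sin(t)*h-np.cos(t)*u;x=flip*(np.cos(t)*h+np.sin(t)*u);T=np.eye(4)
    T[:3,:3]=np.c_[x,np.cross(z,x),z];T[:3,3]=p;return T
def rows(T0,T1,n):
    r0=R.from_matrix(T0[:3,:3]);rv=(r0.inv()*R.from_matrix(T1[:3,:3])).as_rotvec();out=[]
    dp=(T1[:3,3]-T0[:3,3])/n
    for i in range(n):
        ri=r0*R.from_rotvec(rv*i/n);out.append([np.round(ri.inv().apply(dp)*1000,1).tolist(),np.round(np.degrees(rv/n),2).tolist()])
    for o in out:print(o)
    return T1
E
python3 - <<'E'
from h import *
S=tri((221,218),(253.5,187));print("tip",S,"ring",tri((309.8,241),(240,230.5)))
for n,uv in dict(padlock=(246,286),tape=(290,215),notes=(245,197),stamp=(154,242),canbase=(305,283),monBL=(335,368),monTL=(360,240),stopbase=(223,240)).items(): print(n,onplane(P("scene"),uv,0))
s,T=tool()
rows(T,pose([.53,.236,.17],45,0),12)
E
```

```text
tip [0.52721547 0.2379922  0.06476481] ring [5.12086622e-01 1.14651766e-04 1.18480381e-01]
padlock [0.42316853 0.10877405]
tape [0.67816438 0.12833781]
notes [0.68288048 0.26781285]
stamp [0.43235542 0.37507019]
canbase [ 0.49406434 -0.00386127]
monBL [ 0.3333366  -0.14597929]
monTL [ 0.68115212 -0.06510031]
stopbase [0.51854122 0.23177393]
[[-37.7, -17.6, 5.1], [-0.0, 0.01, 10.02]]
[[-40.2, -10.8, 5.1], [-0.0, 0.01, 10.02]]
[[-41.4, -3.6, 5.1], [-0.0, 0.01, 10.02]]
[[-41.4, 3.6, 5.1], [-0.0, 0.01, 10.02]]
[[-40.2, 10.8, 5.1], [-0.0, 0.01, 10.02]]
[[-37.7, 17.6, 5.1], [-0.0, 0.01, 10.02]]
[[-34.0, 23.9, 5.1], [-0.0, 0.01, 10.02]]
[[-29.4, 29.5, 5.1], [-0.0, 0.01, 10.02]]
[[-23.8, 34.1, 5.1], [-0.0, 0.01, 10.02]]
[[-17.5, 37.7, 5.1], [-0.0, 0.01, 10.02]]
[[-10.7, 40.2, 5.1], [-0.0, 0.01, 10.02]]
[[-3.5, 41.5, 5.1], [-0.0, 0.01, 10.02]]
```

>>> jog_arm(
  targets=[
    [85, [-38, -18, 5], [0, 0, 10]],
    [85, [-40, -11, 5], [0, 0, 10]],
    [85, [-41, -4, 5], [0, 0, 10]],
    [85, [-41, 4, 5], [0, 0, 10]],
    [85, [-40, 11, 5], [0, 0, 10]],
    [85, [-38, 18, 5], [0, 0, 10]],
    [85, [-34, 24, 5], [0, 0, 10]],
    [85, [-29, 29, 5], [0, 0, 10]],
  ],
)

```text
time_s: 1.15
position: [0.4028, 0.3426, 0.191]
ee_rot: [-180.0, 0.0, 84.9]
contact_force: [0.6, 0.1, 0.3]
finger_gap: 0.085
finger_force: 0.0
```

>>> jog_arm(
  targets=[
    [85, [-24, 34, 5], [0, 0, 10]],
    [85, [-18, 38, 5], [0, 0, 10]],
    [85, [-11, 40, 5], [0, 0, 10]],
    [85, [-4, 41, 5], [0, 0, 10]],
    [85, [0, 0, 0], [0, 0, 0]],
    [85, [0, 0, 0], [0, 0, 0]],
    [85, [0, 0, 0], [0, 0, 0]],
    [85, [0, 0, 0], [0, 0, 0]],
  ],
)

```text
time_s: 2.15
position: [0.5285, 0.2372, 0.1716]
ee_rot: [-180.0, -0.0, 45.3]
contact_force: [-0.4, -0.9, 0.1]
finger_gap: 0.0849
finger_force: 0.0
```

Run:
```python
from h import *
s,T=tool();print(s["time_s"],s["joints"].round(1),s["position"],s["ee_rot"])
M=wristP();np.save("M1.npy",M)
cv2.imwrite("pics/w1.png",env.read_camera("wrist")[:,:,::-1])
for X in ([.527,.238,.066],[.527,.238,.016]):
  q=M@np.r_[X,1];print(q[:2]/q[2])
```

```text
2.15 [23.  21.2 94.4  0.  64.5 67.7] [0.52848797 0.2371812  0.17157339] [-1.79998092e+02 -1.90192622e-02  4.53245750e+01]
[277.81018592 207.59558741]
[278.27306859 190.77777099]
```

View pics/w1.png

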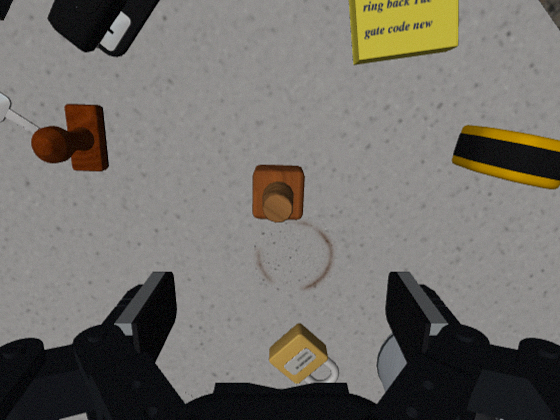

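The wrist view shows the head at about (278,191), nearly square to the image, and the plug tip at (278,206). Both match the prediction from two views. I'll refine the yaw and centre.

Run:
```python
from h import *
M=np.load("M1.npy");im=cv2.imread("pics/w1.png")
hsv=cv2.cvtColor(im,cv2.COLOR_BGR2HSV);m=((hsv[...,1]>90)&(hsv[...,0]<20)).astype(np.uint8);m[:150]=0;m[235:]=0;m[:,:230]=0;m[:,330:]=0
c=max(cv2.findContours(m,0,1)[0],key=cv2.contourArea);print(cv2.minAreaRect(c),cv2.boundingRect(c))
# left/right edges of head, top edge at z=.032 rim
ys=range(175,205)
L=[(np.where(m[y])[0].min(),y) for y in ys];Rr=[(np.where(m[y])[0].max()+1,y) for y in ys]
for E_ in(L,Rr):
  a=np.array([onplane(M,e,.032) for e in E_]);f=cv2.fitLine(a.astype(np.float32),2,0,.01,.01).ravel();print("az",np.degrees(np.arctan2(f[1],f[0])),a.mean(0))
print("tip",onplane(M,(278,205.5),.066))
```

```text
((278.5, 193.0), (56.0, 51.0), 90.0) (253, 165, 52, 57)
az 44.043495 [0.51616527 0.25570555]
az 44.04661 [0.5451309  0.22705553]
tip [0.52819818 0.23901319]
```

```bash
cat >> h.py <<'E'
C=np.r_[.528,.2385,0];D=44.;dv=np.r_[np.cos(np.radians(D)),np.sin(np.radians(D)),0]
E
python3 - <<'E'
from h import *
s,T=tool()
G=pose(C+.012*dv+[0,0,.010],D,45)
Pg=G.copy();Pg[:3,3]-=.09*G[:3,2]
rows(T,Pg,6);rows(Pg,G,2)
E
```

```text
[[-8.5, -0.4, 16.3], [-0.09, 7.5, 0.21]]
[[-10.6, -0.4, 15.1], [-0.09, 7.5, 0.21]]
[[-12.4, -0.4, 13.6], [-0.09, 7.5, 0.21]]
[[-14.1, -0.4, 11.8], [-0.09, 7.5, 0.21]]
[[-15.5, -0.3, 9.9], [-0.09, 7.5, 0.21]]
[[-16.7, -0.3, 7.8], [-0.09, 7.5, 0.21]]
[[0.0, -0.0, 45.0], [0.0, 0.0, 0.0]]
[[0.0, -0.0, 45.0], [0.0, 0.0, 0.0]]
```

>>> jog_arm(
  targets=[
    [85, [-8, 0, 16], [0, 7.5, 0.2]],
    [85, [-11, 0, 15], [0, 7.5, 0.2]],
    [85, [-12, -1, 14], [0, 7.5, 0.2]],
    [85, [-14, -1, 12], [0, 7.5, 0.2]],
    [85, [-15, 0, 10], [0, 7.5, 0.2]],
    [85, [-17, 0, 8], [0, 7.5, 0.3]],
    [85, [0, 0, 0], [0, 0, 0]],
    [85, [0, 0, 0], [0, 0, 0]],
  ],
)

```text
time_s: 3.2
position: [0.4943, 0.2287, 0.1002]
ee_rot: [-176.3, -33.8, 44.6]
contact_force: [0.9, 0.4, 0.2]
finger_gap: 0.085
finger_force: 0.0
```

Run:
```python
from h import *
s,T=tool();print(s["joints"].round(1),s["position"],s["ee_rot"])
G=pose(C+.012*dv+[0,0,.010],D,45)
rows(T,G,4)
```

```text
[ 11.5  15.6 126.9  65.5  23.1  -2.7] [0.49428775 0.22871276 0.10018598] [-176.32496267  -33.84260695   44.64111322]
[[-3.7, 5.8, 24.4], [-1.02, 2.79, 0.03]]
[[-4.8, 5.4, 24.3], [-1.02, 2.79, 0.03]]
[[-6.0, 4.9, 24.1], [-1.02, 2.79, 0.03]]
[[-7.2, 4.5, 23.9], [-1.02, 2.79, 0.03]]
```

Run:
```python
from h import *
s,T=tool()
G=pose(C+.012*dv+[0,0,.010],D,45);Pg=G.copy();Pg[:3,3]-=.06*G[:3,2]
rows(T,Pg,5);rows(Pg,G,3)
```

```text
[[-5.2, 3.8, 7.8], [-0.81, 2.23, 0.03]]
[[-5.5, 3.7, 7.6], [-0.81, 2.23, 0.03]]
[[-5.8, 3.6, 7.4], [-0.81, 2.23, 0.03]]
[[-6.1, 3.5, 7.2], [-0.81, 2.23, 0.03]]
[[-6.4, 3.4, 7.0], [-0.81, 2.23, 0.03]]
[[-0.0, -0.0, 20.0], [0.0, 0.0, 0.0]]
[[-0.0, -0.0, 20.0], [0.0, 0.0, 0.0]]
[[-0.0, -0.0, 20.0], [0.0, 0.0, 0.0]]
```

>>> jog_arm(
  targets=[
    [85, [-5, 4, 8], [-0.8, 2.2, 0]],
    [85, [-5.5, 4, 7.5], [-0.8, 2.2, 0]],
    [85, [-6, 3.5, 7.5], [-0.8, 2.2, 0]],
    [85, [-6, 3.5, 7], [-0.8, 2.2, 0]],
    [85, [-6.5, 3, 7], [-0.8, 2.3, 0]],
    [85, [0, 0, 20], [0, 0, 0]],
    [85, [0, 0, 10], [0, 0, 0]],
    [85, [0, 0, 0], [0, 0, 0]],
  ],
)

```text
time_s: 4.2
position: [0.5213, 0.2327, 0.0307]
ee_rot: [-180.0, -45.0, 44.2]
contact_force: [0.2, -0.2, 1.0]
finger_gap: 0.0854
finger_force: 0.0
```

Run:
```python
from h import *
s,T=tool();print(s["joints"].round(1),s["position"],s["ee_rot"])
G=pose(C+.012*dv+[0,0,.010],D,45)
rows(T,G,2)
```

```text
[ 10.1  27.8 136.  132.6  32.6 -73.2] [0.5213242  0.23265218 0.03071889] [-179.96051098  -44.95220393   44.18538696]
[[0.1, 0.3, 14.7], [-0.09, 0.02, 0.07]]
[[0.1, 0.2, 14.7], [-0.09, 0.02, 0.07]]
```

>>> jog_arm(
  targets=[
    [85, [0, 0.5, 15], [0, 0, 0]],
    [85, [0, 0, 14], [0, 0, 0]],
    [85, [0, 0, 0], [0, 0, 0]],
    [20, [0, 0, 0], [0, 0, 0]],
    [20, [0, 0, 0], [0, 0, 0]],
    [20, [0, 0, 0], [0, 0, 0]],
    [20, [0, 0, 0], [0, 0, 0]],
    [20, [0, 0, 0], [0, 0, 0]],
  ],
)

```text
time_s: 5.2
position: [0.5355, 0.2456, 0.0106]
ee_rot: [-180.0, -45.0, 44.1]
contact_force: [-2.6, -2.5, 4.9]
finger_gap: 0.0413
finger_force: 61.0
```

Run:
```python
from h import *
s,T=tool();np.save("TG.npy",T);print(s["joints"].round(1))
def stop(c,tilt): return None
c0=C+[0,0,.016]
hc=T[:3,:3].T@(c0-T[:3,3]);print("head centre in tool",hc)
np.save("hc.npy",hc)
U=T.copy();U[2,3]+=.08
L=pose([0,0,0],44.1,-45);L[:3,3]=C+[0,0,.022]-L[:3,:3]@hc
A=L.copy();A[2,3]+=.07
print(A[:3,3],L[:3,3]);rows(T,U,3);print();rows(U,A,12);print();rows(A,L,5)
```

```text
[ 11.7  31.2 134.6 136.9  33.7 -76.3]
head centre in tool [-0.00348519 -0.00016075 -0.01114441]
[0.52422257 0.23461557 0.08165531] [0.52422257 0.23461557 0.01165531]
[[18.8, -0.0, -18.9], [0.0, 0.0, 0.0]]
[[18.8, -0.0, -18.9], [0.0, 0.0, 0.0]]
[[18.8, -0.0, -18.9], [0.0, 0.0, 0.0]]

[[-1.5, 0.0, -0.4], [-0.0, -7.5, 0.0]]
[[-1.5, 0.0, -0.2], [-0.0, -7.5, 0.0]]
[[-1.5, 0.0, -0.0], [-0.0, -7.5, 0.0]]
[[-1.5, 0.0, 0.2], [-0.0, -7.5, 0.0]]
[[-1.5, 0.0, 0.4], [-0.0, -7.5, 0.0]]
[[-1.4, 0.0, 0.6], [-0.0, -7.5, 0.0]]
[[-1.3, 0.0, 0.7], [-0.0, -7.5, 0.0]]
[[-1.2, 0.0, 0.9], [-0.0, -7.5, 0.0]]
[[-1.1, 0.0, 1.1], [-0.0, -7.5, 0.0]]
[[-0.9, 0.0, 1.2], [-0.0, -7.5, 0.0]]
[[-0.8, 0.0, 1.3], [-0.0, -7.5, 0.0]]
[[-0.6, 0.0, 1.4], [-0.0, -7.5, 0.0]]

[[9.9, -0.0, 9.9], [0.0, 0.0, 0.0]]
[[9.9, -0.0, 9.9], [0.0, 0.0, 0.0]]
[[9.9, -0.0, 9.9], [0.0, 0.0, 0.0]]
[[9.9, -0.0, 9.9], [0.0, 0.0, 0.0]]
[[9.9, -0.0, 9.9], [0.0, 0.0, 0.0]]
```

>>> jog_arm(
  targets=[
    [20, [19, 0, -19], [0, 0, 0]],
    [20, [19, 0, -19], [0, 0, 0]],
    [20, [19, 0, -19], [0, 0, 0]],
    [20, [-1, 0, 0], [0, -5, 0]],
    [20, [-1, 0, 0], [0, -5, 0]],
    [20, [-1, 0, 0], [0, -5, 0]],
    [20, [-1, 0, 0], [0, -5, 0]],
    [20, [-1, 0, 0], [0, -5, 0]],
  ],
)

```text
time_s: 6.2
position: [0.5265, 0.2515, 0.0862]
ee_rot: [-178.1, -27.5, 44.4]
contact_force: [-0.8, -0.0, -1.0]
finger_gap: 0.0406
finger_force: 60.8
```

>>> jog_arm(
  targets=[
    [20, [-1, 0, 0], [0, -7.5, 0]],
    [20, [-1, 0, 0], [0, -7.5, 0]],
    [20, [-1, 0, 0], [0, -7.5, 0]],
    [20, [-1, 0, 1], [0, -7.5, 0]],
    [20, [-1, 0, 1], [0, -7.5, 0]],
    [20, [-1, 0, 1], [0, -7.5, 0]],
    [20, [0, 0, 0], [0, 0, 0]],
    [20, [0, 0, 0], [0, 0, 0]],
  ],
)

```text
time_s: 7.2
position: [0.5215, 0.2501, 0.0822]
ee_rot: [-177.8, 15.4, 46.2]
contact_force: [-0.8, -0.4, -1.4]
finger_gap: 0.0411
finger_force: 60.9
```

Run:
```python
from h import *
s,T=tool();print(s["joints"].round(1),s["position"],s["ee_rot"],s["finger_gap"])
hc=np.load("hc.npy")
L=pose([0,0,0],44.1,-45);L[:3,3]=C+[0,0,.022]-L[:3,:3]@hc
A=L.copy();A[2,3]+=.05
rows(T,A,6);print();rows(A,L,3)
```

```text
[26.2 33.2 89.4 -3.3 72.6 71.7] [0.52151787 0.25014702 0.08224955] [-177.79531099   15.36284643   46.17307773] 0.04114057119443408
[[-0.6, 2.3, 3.6], [-0.18, -4.93, 0.4]]
[[-0.3, 2.3, 3.7], [-0.18, -4.93, 0.4]]
[[0.1, 2.2, 3.7], [-0.18, -4.93, 0.4]]
[[0.4, 2.2, 3.7], [-0.18, -4.93, 0.4]]
[[0.7, 2.2, 3.6], [-0.18, -4.93, 0.4]]
[[1.1, 2.2, 3.6], [-0.18, -4.93, 0.4]]

[[11.8, -0.0, 11.8], [0.0, 0.0, 0.0]]
[[11.8, -0.0, 11.8], [0.0, 0.0, 0.0]]
[[11.8, -0.0, 11.8], [0.0, 0.0, 0.0]]
```

>>> jog_arm(
  targets=[
    [20, [-0.6, 2.3, 3.6], [-0.2, -5, 0.4]],
    [20, [-0.3, 2.3, 3.7], [-0.2, -5, 0.4]],
    [20, [0, 2.2, 3.7], [-0.2, -5, 0.4]],
    [20, [0.4, 2.2, 3.7], [-0.2, -5, 0.4]],
    [20, [0.7, 2.2, 3.6], [-0.2, -5, 0.4]],
    [20, [1, 2.2, 3.6], [-0.2, -4.7, 0.4]],
    [20, [10, 0, 10], [0, 0, 0]],
    [20, [0, 0, 0], [0, 0, 0]],
  ],
)

```text
time_s: 8.2
position: [0.5239, 0.2341, 0.0473]
ee_rot: [179.9, 45.1, 44.1]
contact_force: [1.0, -0.9, -1.9]
finger_gap: 0.041
finger_force: 60.9
```

Run:
```python
from h import *
s,T=tool();print(s["joints"].round(1),s["position"],s["ee_rot"],s["contact_force"])
hc=np.load("hc.npy")
L=pose([0,0,0],44.1,-45);L[:3,3]=C+[0,0,.022]-L[:3,:3]@hc
rows(T,L,3)
# stopper centre/axis expected
print(T[:3,3]+T[:3,:3]@hc)
cv2.imwrite("pics/s2.png",cv2.resize(env.read_camera("side")[150:240,200:320,::-1],(800,600)))
```

```text
[ 28.9  50.   73.  -11.  100.9  77.1] [0.52391218 0.23406389 0.04734467] [179.90272994  45.14444619  44.05492595] [ 0.99315065 -0.94500182 -1.86727797]
[[8.6, -0.1, 8.2], [0.02, 0.05, -0.01]]
[[8.6, -0.1, 8.3], [0.02, 0.05, -0.01]]
[[8.6, -0.1, 8.3], [0.02, 0.05, -0.01]]
[0.52769809 0.23797692 0.05767547]
```

View pics/s2.png

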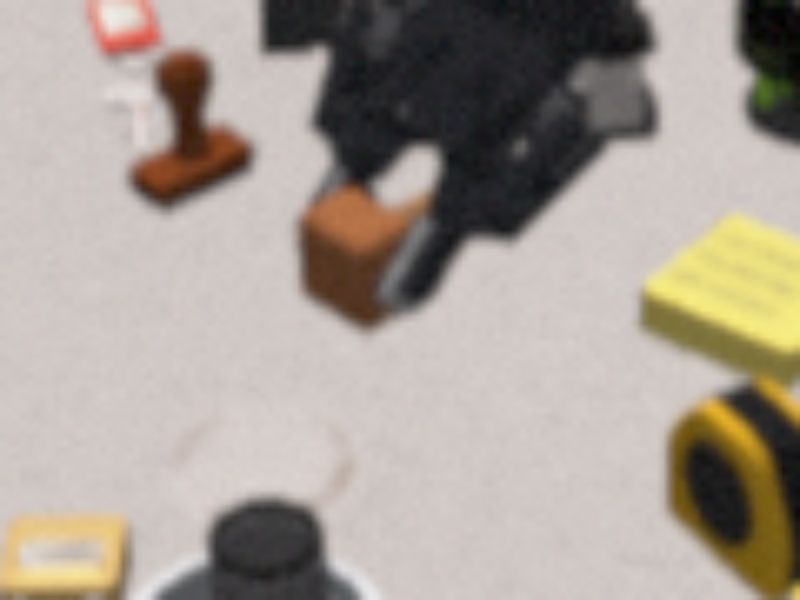

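The stopper is held level with its free end toward the robot, at (360,255) in the crop, and the plug points outward. I'll lower it next.

>>> jog_arm(
  targets=[
    [20, [8, 0, 8], [0, 0, 0]],
    [20, [8, 0, 8], [0, 0, 0]],
    [20, [5, 0, 5], [0, 0, 0]],
    [20, [2, 0, 2], [0, 0, 0]],
    [20, [1.5, 0, 1.5], [0, 0, 0]],
    [20, [1, 0, 1], [0, 0, 0]],
    [20, [0, 0, 0], [0, 0, 0]],
    [20, [0, 0, 0], [0, 0, 0]],
  ],
)

```text
time_s: 9.25
position: [0.525, 0.2348, 0.0122]
ee_rot: [179.8, 45.1, 44.0]
contact_force: [1.1, 0.9, -1.3]
finger_gap: 0.0412
finger_force: 60.9
```

>>> jog_arm(
  targets=[
    [20, [0.5, 0, 0.5], [0, 0, 0]],
    [20, [0.5, 0, 0.5], [0, 0, 0]],
    [20, [0, 0, 0], [0, 0, 0]],
    [60, [0, 0, 0], [0, 0, 0]],
    [85, [0, 0, 0], [0, 0, 0]],
    [85, [0, 0, 0], [0, 0, 0]],
    [85, [0, 0, 0], [0, 0, 0]],
    [85, [0, 0, 0], [0, 0, 0]],
  ],
)

```text
time_s: 10.25
position: [0.5248, 0.2347, 0.0107]
ee_rot: [179.8, 45.1, 44.0]
contact_force: [0.2, -0.1, 0.9]
finger_gap: 0.0852
finger_force: 0.0
```

Run:
```python
from h import *
s,T=tool();print(s["joints"].round(1),s["position"],s["ee_rot"],s["contact_force"])
c=T[:3,3]+T[:3,:3]@np.load("hc.npy");print("centre",c);np.save("c2.npy",c)
# retreat back along tool z 100 and up
A=T.copy();A[:3,3]-=.1*T[:3,2]
B=pose(c+[0,0,.15]-.05*dv,D,0)
rows(A,B,6)
```

```text
[ 28.9  52.4  73.8 -10.9  97.7  77.7] [0.52484402 0.23471681 0.01067349] [179.81173031  45.10315632  44.01698656] [ 0.16972988 -0.08767145  0.8786516 ]
centre [0.52861472 0.23863474 0.021008  ]
[[-24.2, 0.0, 3.1], [0.03, 7.52, 0.02]]
[[-24.4, 0.0, -0.1], [0.03, 7.52, 0.02]]
[[-24.1, 0.0, -3.3], [0.03, 7.52, 0.02]]
[[-23.5, 0.0, -6.4], [0.03, 7.52, 0.02]]
[[-22.5, 0.0, -9.5], [0.03, 7.52, 0.02]]
[[-21.0, 0.0, -12.3], [0.03, 7.52, 0.02]]
```

>>> jog_arm(
  targets=[
    [85, [0, 0, -20], [0, 0, 0]],
    [85, [0, 0, -40], [0, 0, 0]],
    [85, [0, 0, -40], [0, 0, 0]],
    [85, [-22, 0, 3], [0, 7.5, 0]],
    [85, [-22, 0, 0], [0, 7.5, 0]],
    [85, [-22, 0, -3], [0, 7.5, 0]],
    [85, [-22, 0, -6], [0, 7.5, 0]],
    [85, [-22, 0, -9], [0, 7.5, 0]],
  ],
)

```text
time_s: 11.25
position: [0.5109, 0.2216, 0.1511]
ee_rot: [179.8, 7.3, 44.1]
contact_force: [0.4, 0.4, -0.2]
finger_gap: 0.0852
finger_force: 0.0
```

>>> jog_arm(
  targets=[
    [85, [-21, 0, -12], [0, 7.5, 0]],
    [85, [0, 0, 0], [0, 0, 0]],
    [85, [0, 0, 0], [0, 0, 0]],
    [85, [0, 0, 0], [0, 0, 0]],
    [85, [0, 0, 0], [0, 0, 0]],
    [85, [0, 0, 0], [0, 0, 0]],
    [85, [0, 0, 0], [0, 0, 0]],
    [85, [0, 0, 0], [0, 0, 0]],
  ],
)

```text
time_s: 12.25
position: [0.4974, 0.2086, 0.1647]
ee_rot: [179.9, 0.1, 44.2]
contact_force: [-0.6, -0.3, 0.1]
finger_gap: 0.0846
finger_force: 0.0
```

Run:
```python
from h import *
s,T=tool();print(s["joints"].round(1),s["position"],s["ee_rot"])
M=wristP();np.save("M2.npy",M);im=env.read_camera("wrist")[:,:,::-1].copy();cv2.imwrite("pics/w2.png",im)
c=np.load("c2.npy")
for X in (c,c+.05*dv):
  q=M@np.r_[X,1];print(q[:2]/q[2])
```

```text
[ 21.6  18.1 100.1  -0.2  61.8  67.6] [0.49741791 0.20862962 0.1647307 ] [1.79868916e+02 1.14552853e-01 4.41548494e+01]
[279.96818595 139.64951494]
[280.09491423  71.3518385 ]
```

View pics/w2.png

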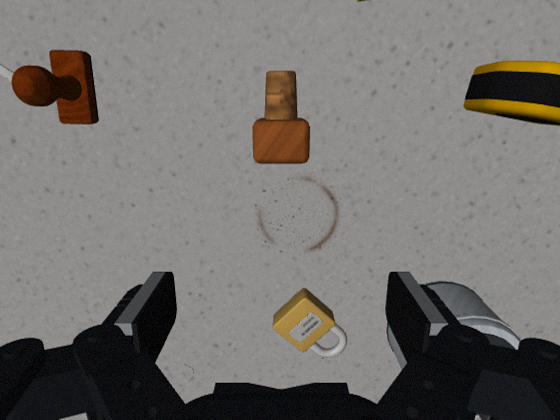

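The lying stopper has its head at (281,140) and its tip at (281,71), as predicted and square to the tool. Before regrasping it I'll take a close look at the neck.

>>> jog_arm(
  targets=[
    [85, [-27, 32, -11], [0, 0, 0]],
    [85, [-27, 32, -11], [0, 0, 0]],
    [85, [-27, 32, -11], [0, 0, 0]],
    [85, [-27, 32, -11], [0, 0, 0]],
    [85, [-26, 32, -11], [0, 0, 0]],
    [85, [0, 0, 0], [0, 0, 0]],
    [85, [0, 0, 0], [0, 0, 0]],
    [85, [0, 0, 0], [0, 0, 0]],
  ],
)

```text
time_s: 13.3
position: [0.5124, 0.0016, 0.22]
ee_rot: [179.9, 0.1, 44.2]
contact_force: [0.6, -0.6, 0.3]
finger_gap: 0.085
finger_force: 0.0
```

Run:
```python
from h import *
s,T=tool();print(s["joints"].round(1),s["position"],s["ee_rot"])
M=wristP();np.save("M3.npy",M);im=env.read_camera("wrist")[:,:,::-1].copy();cv2.imwrite("pics/w3.png",im)
q=M@[.512,0,.119,1];print(q[:2]/q[2])
```

```text
[-1.  13.1 98.7 -0.2 68.2 44.8] [0.51235539 0.00163451 0.22004437] [1.79917243e+02 1.25852476e-01 4.42276155e+01]
[281.17241385 210.35748717]
```

View pics/w3.png

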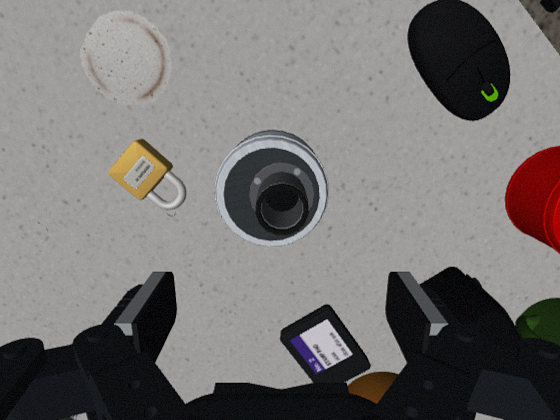

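The ring shows as a dark annulus centred near (283,207), with the canister body around (272,190). I'll fit it precisely.

Run:
```python
from h import *
M=np.load("M3.npy");im=cv2.imread("pics/w3.png");g=cv2.cvtColor(im,6)
m=(g<38).astype(np.uint8);m[:170]=0;m[245:]=0;m[:,:240]=0;m[:,325:]=0
m=cv2.morphologyEx(m,cv2.MORPH_OPEN,np.ones((2,2)))
c=max(cv2.findContours(m,0,1)[0],key=cv2.contourArea);e=cv2.fitEllipse(cv2.convexHull(c));print(e)
for z in(.119,.114):print(onplane(M,e[0],z))
cv2.imwrite("pics/m3.png",cv2.resize(np.hstack([m[160:250,230:335]*255,g[160:250,230:335]]),None,fx=3.5,fy=3.5))
c=np.load("c2.npy");s,T=tool()
G=pose(c+.0115*dv+[0,0,-.011],D,45);P1=pose(G[:3,3]-.09*G[:3,2],D,0);P1[2,3]=.15
rows(T,P1,5)
```

```text
((283.5279541015625, 207.1835174560547), (51.86598587036133, 62.11034393310547), 17.91103172302246)
[5.14826509e-01 4.41631246e-04]
[ 0.51378696 -0.00063543]
[[25.0, -31.8, 13.9], [0.02, 0.03, 0.05]]
[[25.0, -31.8, 13.9], [0.02, 0.03, 0.05]]
[[24.9, -31.8, 13.9], [0.02, 0.03, 0.05]]
[[24.9, -31.8, 14.0], [0.02, 0.03, 0.05]]
[[24.9, -31.8, 14.0], [0.02, 0.03, 0.05]]
```

View pics/m3.png

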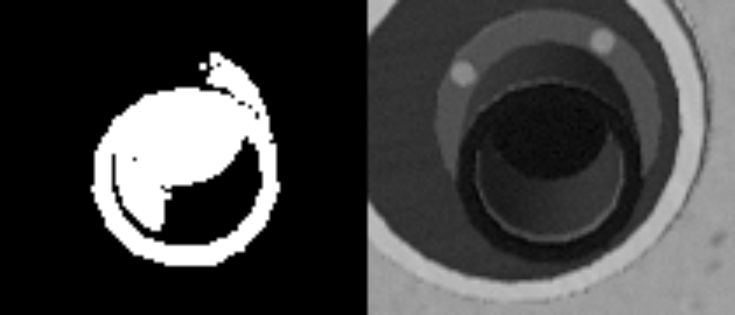

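The cropped ring has its outer edge centred at about (282,209), which gives a neck centre of (0.513, 0.000). That agrees with the triangulated value. Now the regrasp.

>>> jog_arm(
  targets=[
    [85, [25, -32, 14], [0, 0, 0]],
    [85, [25, -32, 14], [0, 0, 0]],
    [85, [25, -32, 14], [0, 0, 0]],
    [85, [25, -32, 14], [0, 0, 0]],
    [85, [25, -32, 14], [0, 0, 0]],
    [85, [0, 0, 0], [0, 7, 0]],
    [85, [0, 0, 0], [0, 6, 0]],
    [85, [0, 0, 0], [0, 5, 0]],
  ],
)

```text
time_s: 14.35
position: [0.4901, 0.2032, 0.1496]
ee_rot: [179.9, -18.0, 44.3]
contact_force: [-0.3, -0.0, -0.3]
finger_gap: 0.0847
finger_force: 0.0
```

>>> jog_arm(
  targets=[
    [85, [0, 0, 0], [0, 4, 0]],
    [85, [0, 0, 0], [0, 4, 0]],
    [85, [0, 0, 0], [0, 4, 0]],
    [85, [0, 0, 0], [0, 4, 0]],
    [85, [0, 0, 0], [0, 4, 0]],
    [85, [0, 0, 0], [0, 4, 0]],
    [85, [0, 0, 0], [0, 4, 0]],
    [85, [0, 0, 0], [0, 0, 0]],
  ],
)

```text
time_s: 15.35
position: [0.4892, 0.2029, 0.1485]
ee_rot: [-179.8, -45.1, 44.1]
contact_force: [-0.2, 0.1, 0.3]
finger_gap: 0.0852
finger_force: 0.0
```

Run:
```python
from h import *
s,T=tool();print(s["joints"].round(1),s["position"],s["ee_rot"])
c=np.load("c2.npy")
G=pose(c+.0115*dv+[0,0,-.011],D,45);P1=G.copy();P1[:3,3]-=.06*G[:3,2]
rows(T,P1,6);rows(P1,G,3)
```

```text
[  5.9  10.  133.5  93.3  26.2 -32.8] [0.48919128 0.20292018 0.14847566] [-179.79994316  -45.12364215   44.06363041]
[[-8.7, 0.3, 13.9], [-0.04, -0.02, 0.01]]
[[-8.7, 0.3, 13.9], [-0.04, -0.02, 0.01]]
[[-8.7, 0.3, 13.9], [-0.04, -0.02, 0.01]]
[[-8.7, 0.3, 13.9], [-0.04, -0.02, 0.01]]
[[-8.7, 0.3, 13.9], [-0.04, -0.02, 0.01]]
[[-8.7, 0.3, 13.9], [-0.04, -0.02, 0.01]]
[[-0.0, -0.0, 20.0], [0.0, 0.0, 0.0]]
[[-0.0, -0.0, 20.0], [0.0, 0.0, 0.0]]
[[-0.0, -0.0, 20.0], [0.0, 0.0, 0.0]]
```

>>> jog_arm(
  targets=[
    [85, [-9, 0.3, 14], [0, 0, 0]],
    [85, [-9, 0.3, 14], [0, 0, 0]],
    [85, [-9, 0.3, 14], [0, 0, 0]],
    [85, [-9, 0.3, 14], [0, 0, 0]],
    [85, [-8, 0.3, 14], [0, 0, 0]],
    [85, [-8, 0.3, 14], [0, 0, 0]],
    [85, [0, 0, 20], [0, 0, 0]],
    [85, [0, 0, 20], [0, 0, 0]],
  ],
)

```text
time_s: 16.35
position: [0.5293, 0.2392, 0.0254]
ee_rot: [-179.9, -45.3, 44.3]
contact_force: [-0.0, 0.3, -0.8]
finger_gap: 0.0847
finger_force: 0.0
```

Run:
```python
from h import *
s,T=tool();print(s["joints"].round(1),s["position"],s["ee_rot"],s["contact_force"])
c=np.load("c2.npy")
G=pose(c+.0115*dv+[0,0,-.011],D,45);rows(T,G,2)
```

```text
[ 10.6  29.1 135.2 133.7  33.2 -73.9] [0.52929596 0.23923273 0.02537036] [-179.91107474  -45.30610802   44.3116575 ] [-0.00142003  0.29474479 -0.83574061]
[[-1.7, 0.0, 9.2], [-0.15, -0.15, 0.11]]
[[-1.7, 0.0, 9.2], [-0.15, -0.15, 0.11]]
```

>>> jog_arm(
  targets=[
    [85, [-2, 0, 9], [0, 0, 0]],
    [85, [-1.5, 0, 9], [0, 0, 0]],
    [85, [0, 0, 0], [0, 0, 0]],
    [20, [0, 0, 0], [0, 0, 0]],
    [20, [0, 0, 0], [0, 0, 0]],
    [20, [0, 0, 0], [0, 0, 0]],
    [20, [0, 0, 0], [0, 0, 0]],
    [20, [0, 0, 0], [0, 0, 0]],
  ],
)

```text
time_s: 17.35
position: [0.5361, 0.2446, 0.0109]
ee_rot: [180.0, -45.3, 44.3]
contact_force: [-3.7, -3.9, 5.8]
finger_gap: 0.0413
finger_force: 60.9
```

```bash
cat >> h.py <<'E'
N=np.r_[.513,.0003,0]
E
python3 - <<'E'
from h import *
s,T=tool();print(s["joints"].round(1),s["position"],s["ee_rot"],s["contact_force"])
c=np.load("c2.npy");hc=T[:3,:3].T@(c-T[:3,3]);np.save("hc2.npy",hc)
zs=T[:3,:3].T@dv;np.save("zs.npy",zs);print(hc,zs)
U=T.copy();U[2,3]+=.10;rows(T,U,3)
E
```

```text
[ 11.4  31.4 134.8 136.9  34.4 -76.7] [0.53608375 0.24461067 0.01093581] [179.96158196 -45.34337112  44.25466107] [-3.69302061 -3.87734594  5.75695324]
[ 0.0004735  -0.00092273 -0.01385176] [0.70284951 0.0039677  0.71132751]
[[23.7, 0.0, -23.4], [0.0, 0.0, 0.0]]
[[23.7, 0.0, -23.4], [0.0, 0.0, 0.0]]
[[23.7, 0.0, -23.4], [0.0, 0.0, 0.0]]
```

>>> jog_arm(
  targets=[
    [20, [24, 0, -24], [0, 0, 0]],
    [20, [24, 0, -24], [0, 0, 0]],
    [20, [24, 0, -24], [0, 0, 0]],
    [20, [24, 0, -24], [0, 0, 0]],
    [20, [24, 0, -24], [0, 0, 0]],
    [20, [0, 0, 0], [0, -4, 0]],
    [20, [0, 0, 0], [0, -4, 0]],
    [20, [0, 0, 0], [0, -4, 0]],
  ],
)

```text
time_s: 18.35
position: [0.5343, 0.2443, 0.1794]
ee_rot: [-179.9, -33.7, 44.3]
contact_force: [-1.4, 0.2, -0.0]
finger_gap: 0.0412
finger_force: 61.0
```

>>> jog_arm(
  targets=[
    [20, [0, 0, 0], [0, -4, 0]],
    [20, [0, 0, 0], [0, -4, 0]],
    [20, [0, 0, 0], [0, -4, 0]],
    [20, [0, 0, 0], [0, -4, 0]],
    [20, [0, 0, 0], [0, -6, 0]],
    [20, [0, 0, 0], [0, -7, 0]],
    [20, [0, 0, 0], [0, -8, 0]],
    [20, [0, 0, 0], [0, -8, 0]],
  ],
)

```text
time_s: 19.35
position: [0.5349, 0.2447, 0.18]
ee_rot: [-179.9, 11.4, 44.3]
contact_force: [0.5, -0.0, -1.6]
finger_gap: 0.0413
finger_force: 61.0
```

Run:
```python
from h import *
s,T=tool();print(s["joints"].round(1),s["position"],s["ee_rot"],s["contact_force"],s["finger_gap"])
hc=np.load("hc2.npy");hc[1]=0
def can(az,z,n=N):
    # tool pose with stopper upright plug down: zs direction -> down
    L=pose([0,0,0],az,-44.66);L[:3,3]=n+[0,0,z]-L[:3,:3]@hc;return L
L=can(44,.195)
print(L[:3,3],L[:3,:3]@np.load("zs.npy"));rows(T,L,10)
```

```text
[25.4 27.  84.4 -3.7 79.4 72.1] [0.53485414 0.24468187 0.17995993] [-179.9249006    11.36582716   44.34732585] [ 0.46851556 -0.03099951 -1.60931859] 0.04127424751981729
[ 0.50575396 -0.00669742  0.1854802 ] [ 0.00271245 -0.00289637 -0.99999213]
[[-19.4, 15.9, 3.3], [0.01, -3.33, 0.03]]
[[-19.1, 16.0, 4.4], [0.01, -3.33, 0.03]]
[[-18.8, 16.0, 5.5], [0.01, -3.33, 0.03]]
[[-18.5, 16.0, 6.6], [0.01, -3.33, 0.03]]
[[-18.1, 16.0, 7.7], [0.01, -3.33, 0.03]]
[[-17.6, 16.0, 8.7], [0.01, -3.33, 0.03]]
[[-17.0, 16.0, 9.7], [0.01, -3.33, 0.03]]
[[-16.4, 16.0, 10.7], [0.01, -3.33, 0.03]]
[[-15.8, 16.0, 11.6], [0.01, -3.33, 0.03]]
[[-15.1, 16.1, 12.5], [0.01, -3.33, 0.03]]
```

>>> jog_arm(
  targets=[
    [20, [-19, 16, 3], [0, -3.3, 0]],
    [20, [-19, 16, 4], [0, -3.3, 0]],
    [20, [-19, 16, 5.5], [0, -3.3, 0]],
    [20, [-18.5, 16, 6.5], [0, -3.3, 0]],
    [20, [-18, 16, 8], [0, -3.3, 0]],
    [20, [-18, 16, 9], [0, -3.3, 0]],
    [20, [-17, 16, 10], [0, -3.3, 0]],
    [20, [-16.5, 16, 10.5], [0, -3.3, 0]],
  ],
)

```text
time_s: 20.35
position: [0.512, 0.0419, 0.1835]
ee_rot: [-179.9, 37.7, 44.4]
contact_force: [0.6, 0.8, -0.9]
finger_gap: 0.0416
finger_force: 61.0
```

>>> jog_arm(
  targets=[
    [20, [-16, 16, 11.5], [0, -3.4, 0.1]],
    [20, [-15, 16, 12.5], [0, -3.5, 0.2]],
    [20, [0, 0, 0], [0, 0, 0]],
    [20, [0, 0, 0], [0, 0, 0]],
    [20, [0, 0, 0], [0, 0, 0]],
    [20, [0, 0, 0], [0, 0, 0]],
    [20, [0, 0, 0], [0, 0, 0]],
    [20, [0, 0, 0], [0, 0, 0]],
  ],
)

```text
time_s: 21.35
position: [0.5065, -0.0067, 0.1847]
ee_rot: [179.8, 44.4, 44.0]
contact_force: [0.9, 0.1, -1.2]
finger_gap: 0.0412
finger_force: 61.0
```

```bash
cat >> h.py <<'E'
hc2=np.load("hc2.npy");hc2[1]=0;zs=np.load("zs.npy")
def can(z,n=N,az=44):
    L=pose([0,0,0],az,-44.66);L[:3,3]=n+[0,0,z]-L[:3,:3]@hc2;return L
def stp():
    s,T=tool();print("head",(T[:3,3]+T[:3,:3]@hc2).round(4),"zs",(T[:3,:3]@zs).round(3),"F",s["contact_force"].round(1),"t",s["time_s"],"Tq",s["wrist_torque"].round(2));return s,T
E
python3 - <<'E'
from h import *
s,T=stp();print(s["joints"].round(1))
rows(T,can(.195),1)
a=env.read_camera("scene")[:,:,::-1];b=env.read_camera("side")[:,:,::-1]
c=[cv2.resize(i,(400,400),interpolation=cv2.INTER_CUBIC) for i in (a[190:290,260:360],b[175:275,190:290])]
cv2.imwrite("pics/n4.png",np.hstack(c))
X=T[:3,3]+T[:3,:3]@hc2
for n in("scene","side"):print(n,proj(n,X),proj(n,X+.05*(T[:3,:3]@zs)),proj(n,N+[0,0,.119]))
E
```

```text
head [5.136e-01 3.000e-04 1.942e-01] zs [ 0.008 -0.001 -1.   ] F [ 0.9  0.1 -1.2] t 21.35 Tq [ 0.35 -0.38 -0.01]
[ 11.6  33.6  84.9 -22.5 100.2  61.4]
[[-0.9, -0.5, -0.3], [0.18, -0.27, 0.01]]
scene [312.22127894 214.45209552] [310.87029581 231.87101342] [309.92789308 240.55313304]
side [238.53910222 202.55856712] [240.19061171 221.27764109] [240.42828175 230.23296821]
```

View pics/n4.png

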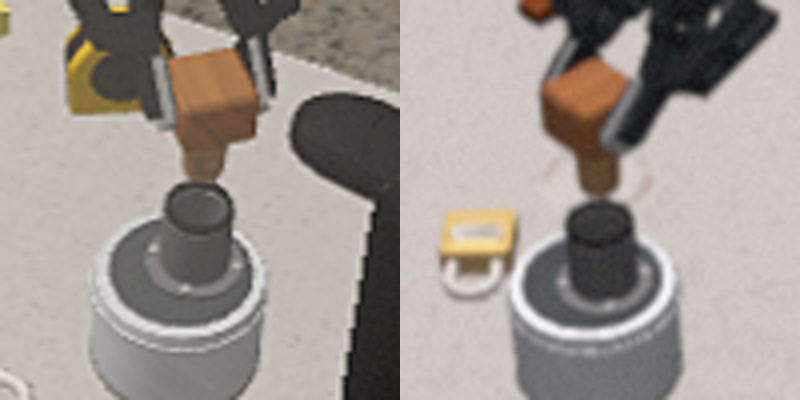

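Both crops show the stopper upright, with its tip at scene (311,234) and side (240,222), directly above the ring. I'll descend gently, watching the force.

>>> jog_arm(
  targets=[
    [20, [-0.8, 0, -0.2], [0.2, -0.3, 0]],
    [20, [3.5, 0, 3.5], [0, 0, 0]],
    [20, [3.5, 0, 3.5], [0, 0, 0]],
    [20, [3.5, 0, 3.5], [0, 0, 0]],
    [20, [3.5, 0, 3.5], [0, 0, 0]],
    [20, [2.5, 0, 2.5], [0, 0, 0]],
    [20, [1.5, 0, 1.5], [0, 0, 0]],
    [20, [0, 0, 0], [0, 0, 0]],
  ],
)

```text
time_s: 22.45
position: [0.5062, -0.0071, 0.1597]
ee_rot: [-180.0, 44.7, 44.0]
contact_force: [-0.4, 0.2, -0.6]
finger_gap: 0.0412
finger_force: 61.0
```

Run:
```python
from h import *
s,T=stp();rows(T,can(.160),4)
```

```text
head [ 5.135e-01 -1.000e-04  1.693e-01] zs [ 0.002 -0.003 -1.   ] F [-0.4  0.2 -0.6] t 22.45 Tq [ 0.36 -0.35  0.03]
[[1.6, -0.1, 1.7], [-0.01, 0.01, 0.0]]
[[1.6, -0.1, 1.7], [-0.01, 0.01, 0.0]]
[[1.6, -0.1, 1.7], [-0.01, 0.01, 0.0]]
[[1.6, -0.1, 1.7], [-0.01, 0.01, 0.0]]
```

>>> jog_arm(
  targets=[
    [20, [0.5, -0.4, 1], [0, 0, 0]],
    [20, [0.7, 0, 0.7], [0, 0, 0]],
    [20, [0.7, 0, 0.7], [0, 0, 0]],
    [20, [0.7, 0, 0.7], [0, 0, 0]],
    [20, [0.7, 0, 0.7], [0, 0, 0]],
    [20, [0.7, 0, 0.7], [0, 0, 0]],
    [20, [0, 0, 0], [0, 0, 0]],
    [20, [0, 0, 0], [0, 0, 0]],
  ],
)

```text
time_s: 23.45
position: [0.5057, -0.007, 0.1538]
ee_rot: [-180.0, 44.7, 44.0]
contact_force: [-0.1, 0.1, -1.0]
finger_gap: 0.0414
finger_force: 61.0
```

>>> jog_arm(
  targets=[
    [20, [0.7, 0, 0.7], [0, 0, 0]],
    [20, [0.7, 0, 0.7], [0, 0, 0]],
    [20, [0.7, 0, 0.7], [0, 0, 0]],
    [20, [0.7, 0, 0.7], [0, 0, 0]],
    [20, [0.7, 0, 0.7], [0, 0, 0]],
    [20, [0.7, 0, 0.7], [0, 0, 0]],
    [20, [0.7, 0, 0.7], [0, 0, 0]],
    [20, [0, 0, 0], [0, 0, 0]],
  ],
)

```text
time_s: 24.45
position: [0.5057, -0.007, 0.1468]
ee_rot: [-179.9, 44.7, 44.0]
contact_force: [-0.1, 0.1, -0.8]
finger_gap: 0.0409
finger_force: 61.0
```

Run:
```python
from h import *
s,T=stp()
```

```text
head [0.513  0.     0.1563] zs [ 0.002 -0.003 -1.   ] F [-0.1  0.1 -0.8] t 24.45 Tq [ 0.38 -0.29 -0.  ]
```

>>> jog_arm(
  targets=[
    [20, [1.4, 0, 1.4], [0, 0, 0]],
    [20, [1.4, 0, 1.4], [0, 0, 0]],
    [20, [1.4, 0, 1.4], [0, 0, 0]],
    [20, [1.4, 0, 1.4], [0, 0, 0]],
    [20, [1.4, 0, 1.4], [0, 0, 0]],
    [20, [1.4, 0, 1.4], [0, 0, 0]],
    [20, [1.4, 0, 1.4], [0, 0, 0]],
    [20, [0, 0, 0], [0, 0, 0]],
  ],
)

```text
time_s: 25.45
position: [0.5057, -0.0069, 0.1329]
ee_rot: [-179.9, 44.7, 44.0]
contact_force: [0.5, 0.5, -0.7]
finger_gap: 0.0414
finger_force: 61.0
```

Run:
```python
from h import *
s,T=stp()
```

```text
head [5.130e-01 1.000e-04 1.424e-01] zs [ 0.002 -0.003 -1.   ] F [ 0.5  0.5 -0.7] t 25.45 Tq [ 0.34 -0.33 -0.01]
```

Still free. Another 7.5 mm to meet the ring.

>>> jog_arm(
  targets=[
    [20, [1.4, 0, 1.4], [0, 0, 0]],
    [20, [1.4, 0, 1.4], [0, 0, 0]],
    [20, [0.7, 0, 0.7], [0, 0, 0]],
    [20, [0.7, 0, 0.7], [0, 0, 0]],
    [20, [0.7, 0, 0.7], [0, 0, 0]],
    [20, [0.7, 0, 0.7], [0, 0, 0]],
    [20, [0, 0, 0], [0, 0, 0]],
    [20, [0, 0, 0], [0, 0, 0]],
  ],
)

```text
time_s: 26.45
position: [0.5058, -0.0069, 0.1263]
ee_rot: [180.0, 44.7, 44.0]
contact_force: [-0.7, 1.0, 5.8]
finger_gap: 0.041
finger_force: 61.6
```

>>> jog_arm(
  targets=[
    [20, [0.7, 0, 0.7], [0, 0, 0]],
    [20, [0.7, 0, 0.7], [0, 0, 0]],
    [20, [0, 0, 0], [0, 0, 0]],
    [20, [0, 0, 0], [0, 0, 0]],
    [20, [0, 0, 0], [0, 0, 0]],
    [20, [0, 0, 0], [0, 0, 0]],
    [20, [0, 0, 0], [0, 0, 0]],
    [20, [0, 0, 0], [0, 0, 0]],
  ],
)

```text
time_s: 27.45
position: [0.5058, -0.0069, 0.1245]
ee_rot: [180.0, 44.7, 43.9]
contact_force: [0.1, 1.9, 6.1]
finger_gap: 0.0413
finger_force: 61.6
```

Run:
```python
from h import *
s,T=stp()
```

```text
head [5.131e-01 1.000e-04 1.340e-01] zs [ 0.002 -0.004 -1.   ] F [0.1 1.9 6.1] t 27.45 Tq [-0.09  0.15 -0.11]
```

>>> jog_arm(
  targets=[
    [20, [0.5, 0, 0.5], [0, 0, 0]],
    [20, [0.5, 0, 0.5], [0, 0, 0]],
    [20, [0.5, 0, 0.5], [0, 0, 0]],
    [20, [0.5, 0, 0.5], [0, 0, 0]],
    [20, [0, 0, 0], [0, 0, 0]],
    [20, [0, 0, 0], [0, 0, 0]],
    [20, [0, 0, 0], [0, 0, 0]],
    [20, [0, 0, 0], [0, 0, 0]],
  ],
)

```text
time_s: 28.45
position: [0.5059, -0.0069, 0.1217]
ee_rot: [180.0, 44.7, 44.0]
contact_force: [0.1, 1.9, 5.9]
finger_gap: 0.0415
finger_force: 61.7
```

>>> jog_arm(
  targets=[
    [20, [0.4, 0, 0.4], [0, 0, 0]],
    [20, [0.3, 0, 0.3], [0, 0, 0]],
    [20, [0, 0, 0], [0, 0, 0]],
    [20, [0, 0, 0], [0, 0, 0]],
    [20, [0, 0, 0], [0, 0, 0]],
    [20, [0, 0, 0], [0, 0, 0]],
    [20, [0, 0, 0], [0, 0, 0]],
    [20, [0, 0, 0], [0, 0, 0]],
  ],
)

```text
time_s: 29.45
position: [0.5059, -0.007, 0.1213]
ee_rot: [179.9, 44.8, 43.9]
contact_force: [0.3, 2.0, 9.2]
finger_gap: 0.0413
finger_force: 62.0
```

Run:
```python
from h import *
s,T=stp()
```

```text
head [5.131e-01 1.000e-04 1.308e-01] zs [ 0.002 -0.005 -1.   ] F [0.3 2.  9.2] t 29.45 Tq [-0.2   0.34 -0.13]
```

>>> jog_arm(
  targets=[
    [20, [0.3, 0, 0.3], [0, 0, 0]],
    [20, [0.3, 0, 0.3], [0, 0, 0]],
    [20, [0, 0, 0], [0, 0, 0]],
    [20, [0, 0, 0], [0, 0, 0]],
    [20, [0, 0, 0], [0, 0, 0]],
    [20, [0, 0, 0], [0, 0, 0]],
    [20, [0, 0, 0], [0, 0, 0]],
    [20, [0, 0, 0], [0, 0, 0]],
  ],
)

```text
time_s: 30.45
position: [0.5059, -0.0069, 0.1213]
ee_rot: [179.9, 44.8, 43.9]
contact_force: [0.1, 3.8, 12.4]
finger_gap: 0.0414
finger_force: 62.4
```

>>> jog_arm(
  targets=[
    [20, [0.3, 0, 0.3], [0, 0, 0]],
    [20, [0.3, 0, 0.3], [0, 0, 0]],
    [20, [0, 0, 0], [0, 0, 0]],
    [20, [0, 0, 0], [0, 0, 0]],
    [20, [0, 0, 0], [0, 0, 0]],
    [20, [0, 0, 0], [0, 0, 0]],
    [20, [0, 0, 0], [0, 0, 0]],
    [20, [0, 0, 0], [0, 0, 0]],
  ],
)

```text
time_s: 31.45
position: [0.5059, -0.0069, 0.1213]
ee_rot: [179.9, 44.8, 43.9]
contact_force: [0.2, 3.8, 16.2]
finger_gap: 0.041
finger_force: 62.8
```

Hard stop at about 17 N with no further travel after the ring sank roughly 5 mm, so it is home. I'll unload and let go.

>>> jog_arm(
  targets=[
    [20, [-0.7, 0, -0.7], [0, 0, 0]],
    [20, [-0.5, 0, -0.5], [0, 0, 0]],
    [20, [0, 0, 0], [0, 0, 0]],
    [55, [0, 0, 0], [0, 0, 0]],
    [85, [0, 0, 0], [0, 0, 0]],
    [85, [0, 0, 0], [0, 0, 0]],
    [85, [0, 0, 0], [0, 0, 0]],
    [85, [0, 0, 0], [0, 0, 0]],
  ],
)

```text
time_s: 32.45
position: [0.5058, -0.0069, 0.1192]
ee_rot: [-179.9, 44.7, 44.0]
contact_force: [-0.5, 0.0, -0.2]
finger_gap: 0.085
finger_force: 0.0
```

>>> jog_arm(
  targets=[
    [85, [0, 0, -20], [0, 0, 0]],
    [85, [0, 0, -30], [0, 0, 0]],
    [85, [0, 0, -40], [0, 0, 0]],
    [85, [0, 0, -40], [0, 0, 0]],
    [85, [0, 0, -30], [0, 0, 0]],
    [85, [0, 0, 0], [0, 0, 0]],
    [85, [0, 0, 0], [0, 0, 0]],
    [85, [0, 0, 0], [0, 0, 0]],
  ],
)

```text
time_s: 33.45
position: [0.586, 0.0706, 0.2322]
ee_rot: [-179.9, 44.8, 44.0]
contact_force: [-0.5, 0.7, 0.9]
finger_gap: 0.0848
finger_force: 0.0
```

Run:
```python
from h import *
s,T=tool();print(s["position"],s["contact_force"],s["time_s"])
a=env.read_camera("scene")[:,:,::-1];b=env.read_camera("side")[:,:,::-1]
c=[cv2.resize(i,(400,400),interpolation=cv2.INTER_CUBIC) for i in (a[200:300,255:355],b[190:290,190:290])]
cv2.imwrite("pics/f5.png",np.hstack(c))
for n in("scene","side"):print(n,proj(n,N+[0,0,.146]),proj(n,N+[0,0,.114]))
```

```text
[0.58601633 0.07055373 0.23222856] [-0.50528351  0.70141397  0.93421998] 33.45
scene [310.67058415 231.5587431 ] [309.79331155 242.18298809]
side [239.66312062 220.60734458] [240.56709196 231.97918199]
```

View pics/f5.png

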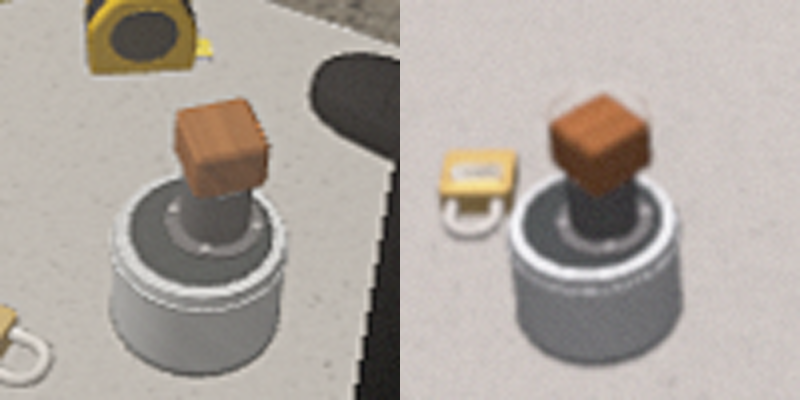

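The stopper sits upright on the neck with no ring showing: top face at side (240,220.8), against (239.7,220.6) expected when home. The gripper is clear.

```bash
python3 -c "
from bench import env
print(env.hand_in())"
```

```text
the job is handed in; nothing more can be done
None
```

I laid the stopper on its side, took it again the other way and pushed it home in the canister's neck until it stopped hard at about 17 N. It is released and upright with no rubber ring showing, the other things were left alone, and the job was handed in at about 34 s; the hand-in returned no verdict.

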